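Fit the price-ticket holder in the shop's slot rail

TASK

Take the orange price-ticket holder out of its blue caddy and fit it in the aluminium slot rail, in front of the middle of the tray of amber honey jars: pass its T-toggle foot through the slot, press gently against the sprung collar until the toggle is under the rail's lips, and turn it a quarter turn so that it locks, with the ticket facing squarely across the rail. Do not force the holder or the rail, let go when the spring holds it upright, and leave the green holder, the can and the carton alone.

Things in the scene. Friction and masses are not known exactly. Their poses are not given: they have to be found in the camera images.
- ticket_mid (a point): centre of the frame of the orange-striped ticket holder (both faces alike; 60-110 g in all), which stands upright in the caddy, collar on the caddy's top. Frame: stiff upright panel 10 mm thick (x, the ticket's normal), 70 mm wide (y), 55 mm tall (z up). On the same axis below: black 30 mm round sprung collar, underside (free) 57.5 mm below this point; 5.5 mm stem; T-toggle foot
- ticket_foot (a point): centre of the T-toggle foot of that holder, 63 mm below ticket_mid, same axes: steel bar 24 mm long along x (so at right angles to the ticket's plane), 6 mm wide (y); underside 67.5 mm and upper face 60.5 mm below ticket_mid; the lowest 2 mm is a nose 22 x 4 mm. Free, the collar's underside is 3 mm above the toggle's upper face
- ticket_collar (a joint): how far the collar is pushed up the stem: 0 free, 5 mm solid stop (10 N; load then rises steeply). It starts to move at about 4 N, then 1.2 N per mm. The toggle clears the underside of the lips at a little over 3 mm (7.6 N); 9 to 10 N is right for turning. Locked and let go, the spring draws the toggle up under the lips and this reads about 3 mm
- rail_base: fixed steel base of the ticket rail; origin at counter height right below the slot's middle; x across, y along the slot. Its end brackets clamp an aluminium rail, 40 x 400 mm, 22 mm tall, ends closed; slot 8 mm wide, lips 6 mm thick, channel below 32 mm wide, 13 mm deep. The rail's height is NOT measured: its top is 38 to 58 mm above the counter, found by touch; it does not give when pressed
- tray_honey: fixed tray of four amber honey jars with brass-coloured lids, 130 mm (x) by 112 mm (y), 65 mm high over the lids; origin under its centre, 104 mm from the slot's line on the robot's side; axes parallel to the rail's. The three trays stand along the rail in any order, 122 mm apart
- tray_green: like tray_honey, with dark green jars with white lids
- tray_red: like tray_honey, with dark red jars with black lids
- caddy: fixed blue block 70 mm (x) by 220 mm (y), 24 mm high; origin under its centre. Pockets 30 mm (x) by 12 mm (y) at y = -55 and +55 mm hold the orange and the green holder, in either order; the holders' x axes lie along the caddy's x
- spare_mid (a point): centre of the ticket frame of the other holder (green stripes), same make as the orange one; stays in the caddy
- can: loose food can with a blue label, 66 mm across, 85 mm high, beyond the rail; origin under its centre; not to be moved
- carton: loose small carton 60 x 90 x 45 mm beyond the rail; origin under its centre; not to be moved

How it is judged:
By the outcome, as a careful person would: the job done as asked, in the order asked, and still so for the second after the job is handed in, with the robot touching nothing.
It also fails if it takes over 64 s, if anything falls off the work surface, if the arm or the gripper's body presses on something with over 40 N, if the wrist force passes 120 N, or if a joint passes its speed limit or range.

ROBOT

A 6-joint arm with a two-finger parallel gripper is mounted at the origin on the work surface. World frame = base frame: x ahead of the robot, y to its left, z up, the work surface at z = 0. Lengths are in m, angles in degrees, forces in N, time in s.
With the tool pointing down it reaches from about 0.4 to 0.825 m from the base axis. Payload 7 kg.
Tool frame: the origin (TCP) lies on the centre line of the jaws, within the pads' length; the fingertips stand 17 mm ahead of it and the grasp point (between the pads) lies 2 mm behind it; z points along the fingers, y is the direction in which the jaws open and shut (so a half turn about z gives the same grasp; the last joint's range is limited). The gripper opens to 88 mm and grips with 3 to 60 N. Pads are 19 mm wide; open, the fingers measure 130 mm over their backs; the gripper's body (78 mm by 193 mm) begins 47 mm behind the grasp point.
Start: joints at [86.522, 20.546, 0.682, 0, -70.136, -16.507], TCP at [0.231, 0.634, 0.244] pointing down, gripper open.
Joint ranges: [-176.03, 176.03], [-82.01, 121.73], [-58.28, 71.71], [-173.87, 95.51], [-174.79, -0.11], [-173.66, 173.66]. Speed limits (degrees/s): [136.94, 136.94, 172.46, 180, 180, 180].

INTERFACE

Orientations are given as [roll, pitch, yaw] about the fixed x, y, z axes, in that order (R = Rz(yaw) Ry(pitch) Rx(roll)).
In Python, from plant import telemetry, vision, close_job, recognise, silhouettes, place_of gives the robot as it stands.
- The arm moves only by the shell command python3 -m handwheel 'ROWS'. ROWS is JSON, a list that holds one entry, the list of rows, each a list of 5 numbers: the shift along the tool's x, y, z in m, then the turn about the tool's z in rad, then the closure, from 0 (fully open) to 1 (shut). In form: [[[tx, ty, tz, yaw, gripper], ...]]. A call has 1 to 20 rows; each row shifts and turns the commanded pose from where the row before left it, along the tool's axes as they then stand; what a row does not reach is not made up. A row lasts 1/12 s, in which the tool goes at most 41.7 mm and 7.16 degrees, less where a joint would pass 70% of its speed; a pose out of reach is approached as far as the arm can. A call with a gripper value outside its range is refused whole. The fingers move at their own pace and stop on an object; the grip force is fixed at half the most. Time passes only in rows, so rows that do not move let the fingers close. It gives the time, the measured TCP pose, the force and the opening at its end, in the units of the state.
- telemetry.get_obs(): the state, without advancing time (a new reading comes with each control period).
- vision.snapshot(name): name is "scene" or "side" or "wrist"; returns a dict with "color" (400x640x3 uint8, red, green, blue), "mtx" (3x3 intrinsics, pixels), "cam_to_world" (4x4, takes a point from camera to world coordinates); the wrist camera has in their place "tool_from_camera" (4x4, takes a point from camera to tool coordinates, whose origin is the TCP and whose axes are the flange's). Camera axes: x right, y down, z forward; pixel columns grow to the right and rows downward; lengths in m; the calibration is good to about 2 mm. A picture is of the moment at which its call begins: read the wrist's pose just before it. There is no depth.
- close_job(): hands the job in, once; it reports no verdict.
Trained networks look in a picture, given as the dict that the camera call returned (one of the last four; its "shot" number tells which), for a name from the list of things; names that differ only in an ending like _2 or _b are one class to them, and where a whole thing is asked for, a point or a joint stands for the part that bears it (a point fixed in the world has none). Each returns a list of dicts, best first, with "conf" (0 to 1); they miss things now and then, are a little off and sometimes report something else, mostly with a low value. They report only what shows in the picture. A call takes as long as a camera call.
- recognise(name, picture): "xy" ([column, row] in pixels, amid what is visible of it).
- silhouettes(name, picture): "region" (400x640 bool, what is visible of it) and "xy" ([column, row] in pixels, amid what is visible of it).
- place_of(name, picture): "xy" ([column, row] in pixels: a listed point, or the origin of a listed thing).
The state is a dict: "clock": time; "joint_pos": joint angles; "qvel": joint speeds; "tau": joint torques, N m; "tool_pos": TCP position; "orientation": TCP orientation; "force": force on the tool from outside, world axes, zero at the start; "moment": the same for the moment, N m; "opening": finger opening in m.
Only numpy, scipy, OpenCV 4.12 (cv2) and the standard library are available. Lean on these libraries where they do the work, as an engineer would, in place of code of your own. Each camera call takes 0.05 s, during which the arm holds its last target.

## Working session

There is one attempt and no reset: what is moved stays moved. The work goes in short steps, Python scripts to look and compute and a shell command to move; the robot and the scene stay as the last step left them, time stands still between calls to the robot, and variables do not carry over. Pictures are saved under pics/ and viewed, and the job is handed in when it is done.

```bash
ls; mkdir -p pics
cat > h.py <<'E'
import numpy as np, cv2
from plant import telemetry, vision, recognise, silhouettes, place_of
from scipy.spatial.transform import Rotation as R
def state(): return telemetry.get_obs()
def T(o):
    M=np.eye(4); M[:3,:3]=R.from_euler('xyz',o['orientation'],degrees=True).as_matrix(); M[:3,3]=o['tool_pos']; return M
def snap(n):
    o=state(); p=vision.snapshot(n)
    p['c2w']=np.array(p['cam_to_world']) if 'cam_to_world' in p else T(o)@np.array(p['tool_from_camera'])
    return p
def save(p,f,pts=[]):
    im=cv2.cvtColor(np.array(p['color']),cv2.COLOR_RGB2BGR).copy()
    for q in pts: cv2.drawMarker(im,tuple(int(round(v)) for v in q),(255,0,255),0,9,1)
    cv2.imwrite('pics/'+f,im)
def ray(p,xy):
    d=np.linalg.inv(np.array(p['mtx']))@np.array([xy[0],xy[1],1.]); d=p['c2w'][:3,:3]@d
    return p['c2w'][:3,3],d/np.linalg.norm(d)
def atz(p,xy,z):
    c,d=ray(p,xy); return c+d*(z-c[2])/d[2]
def tri(L):
    A=np.zeros((3,3));b=np.zeros(3)
    for p,xy in L:
        c,d=ray(p,xy);P=np.eye(3)-np.outer(d,d);A+=P;b+=P@c
    x=np.linalg.solve(A,b)
    return x,[float(np.linalg.norm((np.eye(3)-np.outer(ray(p,xy)[1],ray(p,xy)[1]))@(x-ray(p,xy)[0]))) for p,xy in L]
def proj(p,X):
    q=np.linalg.inv(p['c2w'])@np.append(X,1); u=np.array(p['mtx'])@q[:3]; return u[:2]/u[2]
E
cat > a.py <<'E'
from h import *
np.set_printoptions(precision=4,suppress=True)
print(state())
P={n:snap(n) for n in ['scene','side','wrist']}
for n in P: save(P[n],n+'0.png'); print(n,P[n]['c2w'])
for t in ['ticket_mid','ticket_foot','spare_mid','rail_base','tray_honey','tray_green','tray_red','caddy','can','carton']:
    L=[]
    for n in P:
        r=place_of(t,P[n])
        for q in r[:2]: print(t,n,np.round(q['xy'],1),round(q['conf'],2))
        if r and r[0]['conf']>.3 : L.append((P[n],r[0]['xy']))
    if len(L)>1: print('  tri',*tri(L))
E
python3 a.py
```

```text
pics
{'clock': 0.0, 'joint_pos': array([ 86.5228,  20.5928,   0.633 ,  -0.0205, -70.1344, -16.5077]), 'qvel': array([ 0.0072,  0.0437, -0.0518, -0.0115, -0.0455, -0.0858]), 'tau': array([  0.0013, -58.2721,  29.3058,   6.9971,   0.0073,  -0.0002]), 'tool_pos': array([0.2306, 0.6339, 0.2426]), 'orientation': array([179.9041,  -0.0084, -19.9918]), 'force': array([-0.531 ,  0.3676,  0.8328]), 'moment': array([ 0.0702, -0.0415,  0.0167]), 'opening': 0.08757745475374035}
scene [[ 0.0253  0.7562 -0.6539  1.2662]
 [ 0.9997 -0.0187  0.0171 -0.0033]
 [ 0.0007 -0.6541 -0.7564  0.8607]
 [ 0.      0.      0.      1.    ]]
side [[ 0.94   -0.1983  0.2777  0.3088]
 [-0.3411 -0.5233  0.7809 -0.7864]
 [-0.0095 -0.8287 -0.5595  0.6461]
 [ 0.      0.      0.      1.    ]]
wrist [[-0.3409 -0.9004 -0.2702  0.3037]
 [-0.9401  0.327   0.0963  0.6075]
 [ 0.0017  0.2868 -0.958   0.3843]
 [ 0.      0.      0.      1.    ]]
ticket_mid scene [429.  188.9] 0.73
ticket_mid side [272.8 145.8] 0.97
  tri [0.5564 0.2964 0.0775] [0.002089348128015525, 0.0020893481280154953]
ticket_foot scene [422.1 206.9] 0.51
ticket
[... 641 characters left out ...]
84
tray_green side [276.9 252.1] 0.46
  tri [ 0.4739 -0.1732 -0.0069] [0.004433294289554243, 0.004433294289554388]
tray_red scene [291.6 188.4] 0.79
tray_red side [281.8 252.1] 0.69
  tri [ 0.4764 -0.0587  0.0018] [0.0023740466166099583, 0.0023740466166099223]
caddy scene [421.7 196.6] 0.62
caddy side [256.3 170.1] 0.95
  tri [0.5082 0.3042 0.0003] [0.0033212376565538043, 0.0033212376565539274]
can scene [303.8 260.6] 0.7
can side [372.7 218.3] 0.75
can side [291.2 287.7] 0.31
  tri [ 0.7157 -0.024   0.0058] [0.0004121287088829576, 0.0004121287088831728]
carton scene [238.5 255.4] 0.68
carton side [397.3 269.9] 0.97
  tri [ 0.6914 -0.1884 -0.007 ] [0.004262293752230968, 0.004262293752231249]
```

View pics/scene0.png

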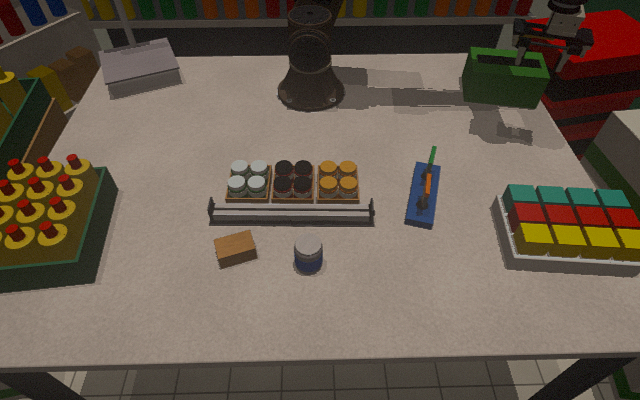

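View pics/side0.png

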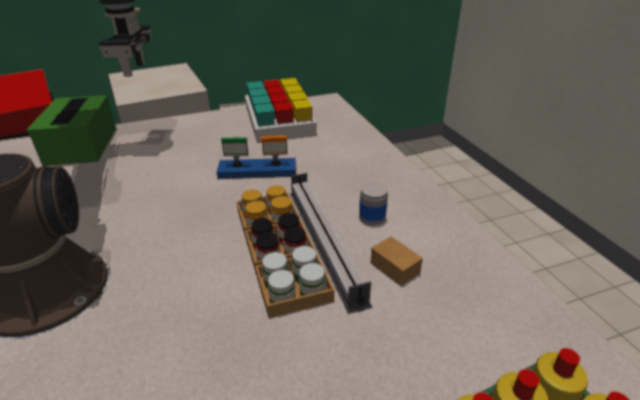

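View pics/wrist0.png

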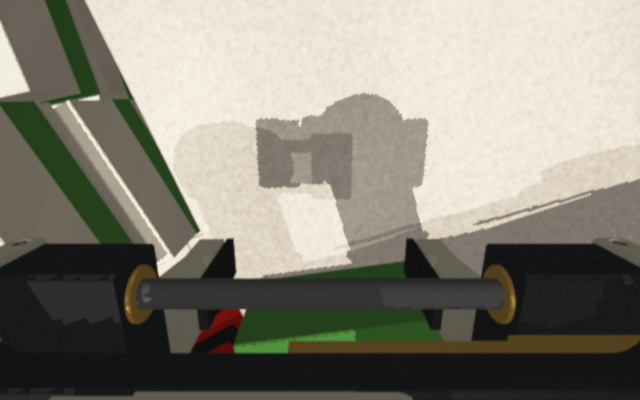

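The scene shows the honey tray at the robot's left end of the row (scene ~338,180) and the orange holder at (428,186). The green holder is behind it at (432,158). The side view agrees: orange at (275,148), green at (234,148). Next I'll work out a wrist-camera view of the holder.

```bash
cat > b.py <<'E'
from h import *
np.set_printoptions(precision=4,suppress=True)
p=snap('wrist'); o=state()
tc=np.array(p['tool_from_camera']); print(tc, p['mtx'])
for h in [0.05,0.1,0.14,0.18,.22]:
  for px in [(320,60),(320,120),(320,180),(320,220)]:
    d=tc[:3,:3]@np.linalg.inv(p['mtx'])@np.array([*px,1.]); X=tc[:3,3]+d*(h-tc[2,3])/d[2]; print(h,px,X)
E
python3 b.py
```

```text
[[ 0.001  -0.9579 -0.287   0.0778]
 [ 1.      0.0009  0.0004  0.    ]
 [-0.0002 -0.287   0.9579 -0.1416]
 [ 0.      0.      0.      1.    ]] [[335.7262   0.     319.5625]
 [  0.     335.7262 198.9859]
 [  0.       0.       1.    ]]
0.05 (320, 60) [0.0973 0.0003 0.05  ]
0.05 (320, 120) [0.0663 0.0003 0.05  ]
0.05 (320, 180) [0.032  0.0004 0.05  ]
0.05 (320, 220) [0.0071 0.0004 0.05  ]
0.1 (320, 60) [0.1024 0.0004 0.1   ]
0.1 (320, 120) [0.0633 0.0004 0.1   ]
0.1 (320, 180) [0.0201 0.0005 0.1   ]
0.1 (320, 220) [-0.0114  0.0005  0.1   ]
0.14 (320, 60) [0.1065 0.0004 0.14  ]
0.14 (320, 120) [0.0609 0.0005 0.14  ]
0.14 (320, 180) [0.0105 0.0005 0.14  ]
0.14 (320, 220) [-0.0261  0.0006  0.14  ]
0.18 (320, 60) [0.1105 0.0005 0.18  ]
0.18 (320, 120) [0.0585 0.0005 0.18  ]
0.18 (320, 180) [0.001  0.0006 0.18  ]
0.18 (320, 220) [-0.0409  0.0007  0.18  ]
0.22 (320, 60) [0.1146 0.0005 0.22  ]
0.22 (320, 120) [0.0561 0.0006 0.22  ]
0.22 (320, 180) [-0.0086  0.0007  0.22  ]
0.22 (320, 220) [-0.0556  0.0007  0.22  ]
```

```bash
python3 -m handwheel '[[[0,0,-0.02,0,0],[0,0,-0.02,0,0],[0.01,0.005,0,0.0,0],[0.02,0.01,0,0,0],[0.03,0.016,0,0,0],[0.03,0.017,0,0,0],[0.03,0.017,0,0,0],[0.03,0.017,0,0,0],[0.03,0.017,0,0,0],[0.03,0.017,0,0,0],[0.03,0.017,0,0,0],[0.03,0.017,0,0,0],[0.03,0.017,0,0,0],[0.03,0.017,0,0,0],[0.03,0.017,0,0,0],[0.02,0.01,0.01,-0.03,0],[0.01,0.004,0.01,-0.03,0],[0,0,0.01,-0.01,0],[0,0,0.005,0,0],[0,0,0,0,0]]]'
cat > c.py <<'E'
from h import *
import sys
np.set_printoptions(precision=4,suppress=True)
tag=sys.argv[1]
p=snap('wrist'); o=state(); print(o['tool_pos'],o['orientation'],o['joint_pos'],o['force'],o['opening'],o['clock'])
pts=[]
for t in sys.argv[2:]:
    for q in place_of(t,p)[:2]:
        print(t,np.round(q['xy'],1),round(q['conf'],2)); pts.append(q['xy'])
save(p,tag+'.png')
np.save(tag+'.npy',dict(c2w=p['c2w'],mtx=p['mtx'],color=p['color'],T=T(o)),allow_pickle=True)
E
python3 c.py w1 ticket_mid ticket_foot spare_mid caddy
```

```text
clock: 3.37
tool_pos: [0.5232, 0.299, 0.2471]
orientation: [179.9, 0.1, -16.0]
force: [1.0, 1.2, -1.1]
opening: 0.0875
[0.5234 0.2995 0.2481] [179.9463   0.0299 -15.9784] [ 48.3247  13.6971  -8.367   -0.0039 -67.9973  25.6984] [-0.632  -0.1097  0.2058] 0.08744132628457048 3.4167
ticket_mid [318.5 143.8] 0.7
ticket_mid [319.4 134. ] 0.3
ticket_foot [317.2 132.9] 0.93
spare_mid [321.3 254.6] 0.83
caddy [320.6 182.3] 0.96
```

View pics/w1.png

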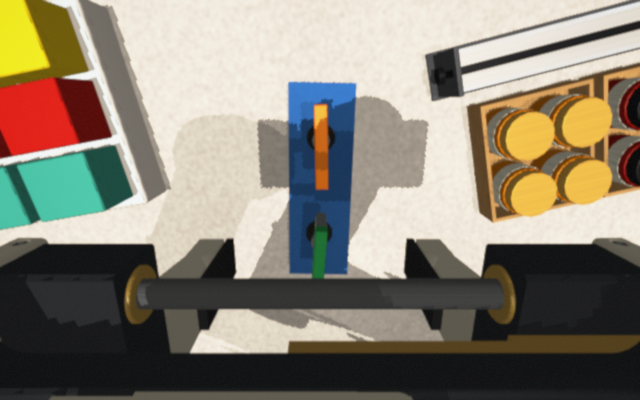

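Orange top face spans (315..328, 103..190), with its collar at about (320,138) and the green behind at (319,245). The jaws line up with it already. A second wrist view will give the height.

```bash
python3 -m handwheel '[[[-0.015,0,0,0,0],[-0.02,0,0,0,0],[-0.01,0,0.0,0,0],[0,0,0,0,0],[0,0,0,0,0]]]'
python3 c.py w2 ticket_mid ticket_foot spare_mid caddy
cat > d.py <<'E'
from h import *
np.set_printoptions(precision=4,suppress=True)
V=[np.load(f'{n}.npy',allow_pickle=True).item() for n in ('w1','w2')]
Q=[];E=[];C=[]
for v in V:
    h=cv2.cvtColor(v['color'],cv2.COLOR_RGB2HSV)
    m=((h[...,0]>8)&(h[...,0]<20)&(h[...,1]>170)&(h[...,2]>60)).astype(np.uint8); m[:,:250]=0;m[:,400:]=0;m[230:]=0
    n,l,s,c=cv2.connectedComponentsWithStats(m); i=1+np.argmax(s[1:,4]); print(s[i],c[i])
    r=cv2.minAreaRect(np.argwhere(l==i)[:,::-1].astype(np.float32)); b=cv2.boxPoints(r); print(b)
    b=b[np.argsort(b[:,1])]; E.append((b[:2].mean(0),b[2:].mean(0)))
    m=((h[...,0]>100)&(h[...,0]<120)&(h[...,1]>120)).astype(np.uint8); m[:,:250]=0;m[:,400:]=0;m[235:]=0
    r=np.argwhere(m); 
    e=[]
    for row in range(int(r[:,0].min())+5,190,3):
        x=np.nonzero(m[row])[0]; e.append((row,x.min(),x.max()+0))
    e=np.array(e);C.append(e[::6])
for k in range(2):
    print(tri([(v,e[k]) for v,e in zip(V,E)]))
a=tri([(v,e[0]) for v,e in zip(V,E)])[0];b=tri([(v,e[1]) for v,e in zip(V,E)])[0]
for v,e in zip(V,E):
    A=atz(v,e[0],.109);B=atz(v,e[1],.109); print('z.109',A,B,(A+B)/2,np.linalg.norm(A-B),np.degrees(np.arctan2((A-B)[1],(A-B)[0])), 'tool',np.linalg.inv(v['T'])@np.append((A+B)/2,1))
for v,e in zip(V,C):
    A=[atz(v,(c,r),.024) for r,c,_ in e];B=[atz(v,(c,r),.024) for r,_,c in e]
    A=np.array(A);B=np.array(B); print([np.degrees(np.arctan(np.polyfit(X[:,0],X[:,1],1)[0])) for X in (A,B)],np.linalg.norm(A-B,axis=1),((A+B)/2)[0])
E
python3 d.py
```

```text
clock: 4.03
tool_pos: [0.4802, 0.3122, 0.2493]
orientation: [-179.9, -0.0, -15.9]
force: [1.0, -0.2, -0.4]
opening: 0.0874
[0.4806 0.3121 0.2492] [-179.9481   -0.0332  -15.908 ] [ 52.5582  10.7509 -12.054    0.0128 -67.1347  21.5289] [ 0.5541 -0.5334  0.7603] 0.08754566861295872 4.0833
ticket_mid [324.6  93.5] 0.61
ticket_mid [322.  143.6] 0.6
ticket_foot [320.   90.6] 0.67
spare_mid [320.8 210.3] 0.84
caddy [322.9 144.8] 0.56
caddy [322.1  93.6] 0.32
[313 105  16  84 950] [321.1137 150.4474]
[[313. 105.]
 [328. 105.]
 [328. 188.]
 [313. 188.]]
[317  45  14  92 358] [325.4078 107.7933]
[[316.4362 135.9145]
 [319.4751  44.7492]
 [331.9945  45.1665]
 [328.9557 136.3319]]
(array([0.5922, 0.2768, 0.1089]), [0.0012148378123048756, 0.0012148378123049786])
(array([0.5251, 0.2969, 0.1042]), [0.00020621307871929837, 0.000206213078719322])
z.109 [0.5926 0.2779 0.109 ] [0.5264 0.2968 0.109 ] [0.5595 0.2874 0.109 ] 0.06884411252830305 -15.920143895388684 tool [0.0381 0.0016 0.1391 1.    ]
z.109 [0.5918 0.2756 0.109 ] [0.5255 0.2966 0.109 ] [0.5587 0.2861 0.109 ] 0.06948155926450554 -17.593986970356205 tool [0.0821 0.0037 0.1402 1.    ]
[np.float64(-16.61460441232874), np.float64(-16.86646096503165)] [0.067  0.067  0.068  0.0669 0.0668 0.0668] [0.6069 0.2724 0.024 ]
[np.float64(-16.736293169979394), np.float64(-17.417619402089457)] [0.0679 0.0679 0.0679 0.0678 0.0678 0.0677 0.0666 0.0665 0.0664] [0.6078 0.2715 0.024 ]
```

View pics/w2.png

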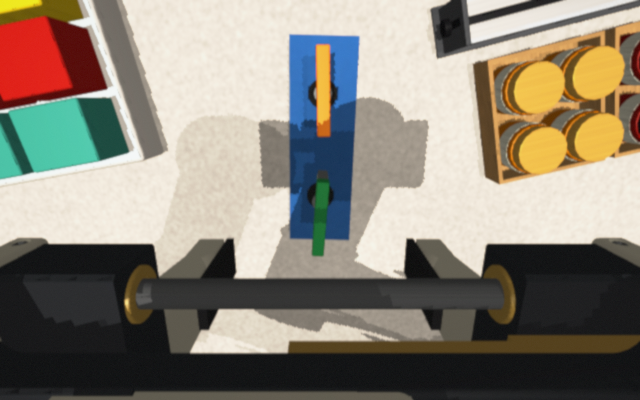

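```bash
python3 -m handwheel '[[[0.02,0.0016,0,0.015,0],[0.025,0,0,0,0],[0.025,0,0,0,0],[0.0123,0,0.01,0,0],[0,0,0.025,0,0],[0,0,0.025,0,0],[0,0,0.025,0,0],[0,0,0.025,0,0],[0,0,0.024,0,0],[0,0,0.015,0,0],[0,0,0.01,0,0],[0,0,0.005,0,0],[0,0,0,0,0],[0,0,0,0,0]]]'
python3 c.py w3 ticket_mid ticket_foot
python3 - <<'E'
from h import *
for n in ('scene','side'):
    p=snap(n); save(p,n+'1.png')
    im=cv2.imread(f'pics/{n}1.png'); x,y=(425,185) if n=='scene' else (275,150)
    cv2.imwrite(f'pics/{n}1c.png',cv2.resize(im[y-60:y+60,x-80:x+80],None,fx=5,fy=5))
E
```

```text
clock: 5.45
tool_pos: [0.5595, 0.2867, 0.0851]
orientation: [-180.0, -0.0, -16.8]
force: [-0.1, 0.4, 1.3]
opening: 0.0878
[0.5597 0.2869 0.0855] [-179.9326   -0.0536  -16.8279] [ 44.9057  24.1388 -16.3892   0.0201 -49.3872  28.2534] [-0.2032  0.2651  0.1973] 0.08775209178339204 5.5
ticket_mid [319.4 270. ] 0.88
ticket_foot [318.5 221.1] 0.66
```

View pics/w3.png

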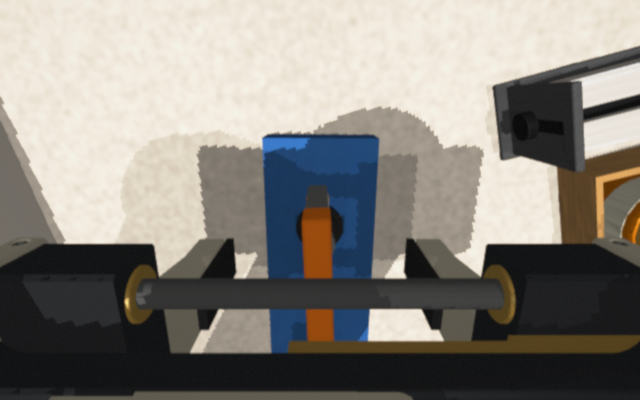

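View pics/side1c.png

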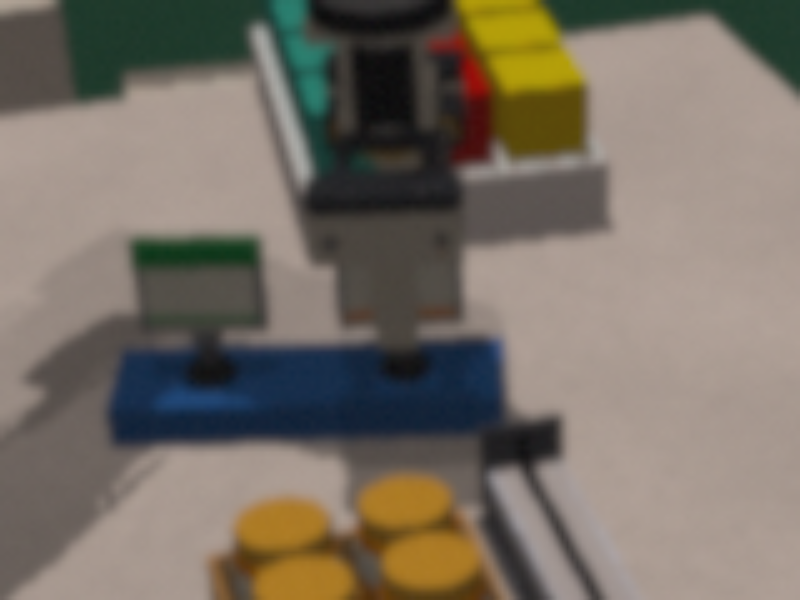

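Run:
```python
from h import *
np.set_printoptions(precision=4,suppress=True)
for n in ['w1','w2','w3']:
    v=np.load(n+'.npy',allow_pickle=True).item()
    g=cv2.cvtColor(v['color'],cv2.COLOR_RGB2HSV)
    m=((g[...,0]>6)&(g[...,0]<22)&(g[...,1]>150)&(g[...,2]>80)); col=m[:240,317:327] if n!='w2' else m[:240,319:329]
    rows=np.nonzero(col.sum(1)>=5)[0]
    print(n,rows.min(),rows.max())
    X=atz(v,(321,rows.min()-.5),.109); print(np.linalg.inv(v['T'])@np.append(X,1))
    print('center world along caddy y:', X[:2]-0.035*np.array([.957,-.289]))
    if n!='w3':
        X=atz(v,(321,rows.max()+.5),.109);print('back',X[:2]+0.035*np.array([.957,-.289]))
```

```text
w1 104 189
[0.0737 0.002  0.1391 1.    ]
center world along caddy y: [0.5601 0.2873]
back [0.5585 0.2867]
w2 45 136
[0.1171 0.001  0.1402 1.    ]
center world along caddy y: [0.5596 0.2892]
back [0.5591 0.288 ]
w3 208 239
[ 0.0392  0.0009 -0.0234  1.    ]
center world along caddy y: [0.5634 0.2849]
```

```bash
python3 -m handwheel '[[[0,0,0,0,0.5],[0,0,0,0,1],[0,0,0,0,1],[0,0,0,0,1],[0,0,0,0,1],[0,0,0,0,1],[0,0,0,0,1],[0,0,0,0,1]]]'
```

```text
clock: 6.37
tool_pos: [0.5591, 0.2865, 0.0845]
orientation: [180.0, 0.0, -16.8]
force: [0.3, -0.4, -0.3]
opening: 0.04
```

```bash
python3 -m handwheel '[[[0,0,0,0,1],[0,0,0,0,1],[0,0,0,0,1],[0,0,0,0,1],[0,0,0,0,1],[0,0,0,0,1],[0,0,0,0,1],[0,0,0,0,1],[0,0,0,0,1]]]'
```

```text
clock: 7.12
tool_pos: [0.5591, 0.2865, 0.0845]
orientation: [180.0, 0.0, -16.8]
force: [-0.0, -0.5, -0.3]
opening: 0.0099
```

```bash
python3 -m handwheel '[[[0,0,0,0,1],[0,0,0,0,1],[0,0,-0.005,0,1],[0,0,-0.01,0,1],[0,0,-0.015,0,1],[0,0,-0.02,0,1],[0,0,-0.02,0,1],[0,0,-0.02,0,1],[0,0,-0.02,0,1],[0,0,-0.02,0,1],[0,0,-0.01,0,1],[0,0,0,0,1],[0,0,0,0,1]]]'
python3 c.py w4 ticket_mid ticket_foot tray_honey rail_base
python3 - <<'E'
from h import *
for n in ('scene','side'):
    p=snap(n); save(p,n+'2.png')
    im=cv2.imread(f'pics/{n}2.png'); x,y=(435,155) if n=='scene' else (275,110)
    cv2.imwrite(f'pics/{n}2c.png',cv2.resize(im[y-60:y+60,x-80:x+80],None,fx=5,fy=5))
E
```

```text
clock: 8.2
tool_pos: [0.559, 0.2866, 0.2248]
orientation: [-179.9, -0.0, -16.8]
force: [-0.4, 0.2, -2.0]
opening: 0.0101
[0.5586 0.2863 0.2237] [179.9707   0.0531 -16.8467] [ 44.9101  16.9084  -7.218   -0.0361 -65.9245  28.2579] [ 0.2022  0.2351 -1.5765] 0.009977473563982433 8.25
ticket_mid [319.2 268.5] 0.7
ticket_foot [318.8 222.7] 0.63
tray_honey [527.2 184.9] 0.63
```

View pics/w4.png

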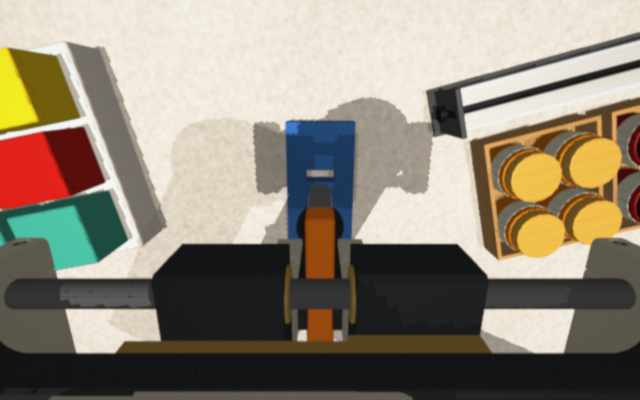

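View pics/side2c.png

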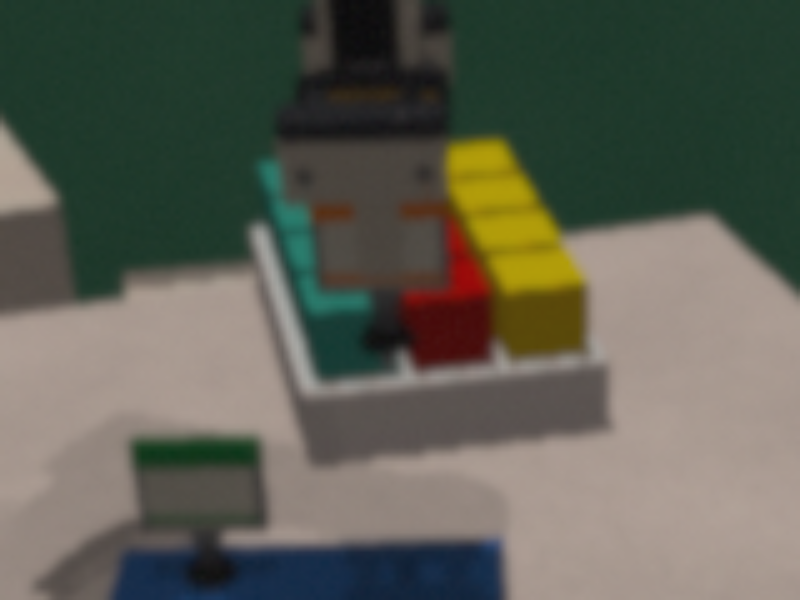

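View pics/scene2c.png

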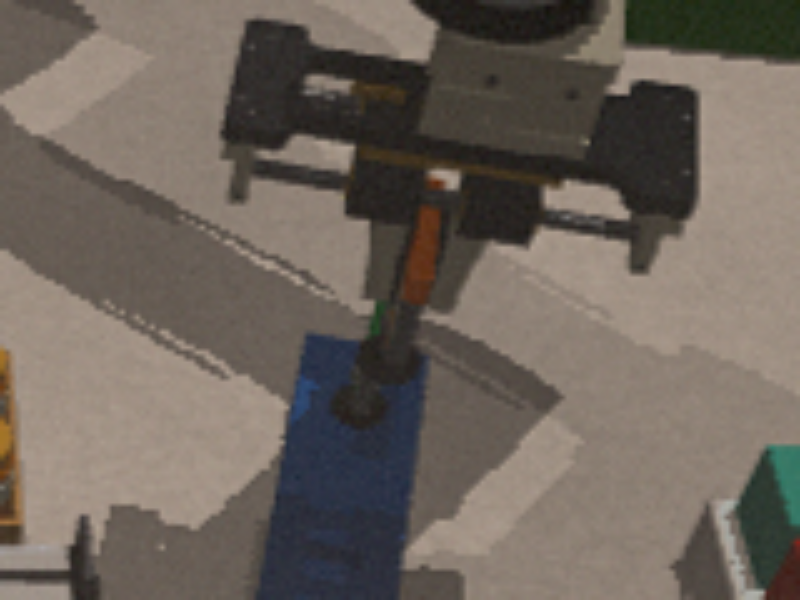

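Run:
```python
import cv2
a=cv2.imread('pics/w4.png'); b=cv2.imread('pics/w1.png')
cv2.imwrite('pics/w4c.png',cv2.resize(a[170:330,260:380],None,fx=5,fy=3.7*1.35//1 if 0 else 5,interpolation=cv2.INTER_CUBIC)[:600])
cv2.imwrite('pics/w1c.png',cv2.resize(b[0:220,400:640],None,fx=2.7,fy=2.7,interpolation=cv2.INTER_CUBIC))
```

```text
(no output)
```

View pics/w4c.png

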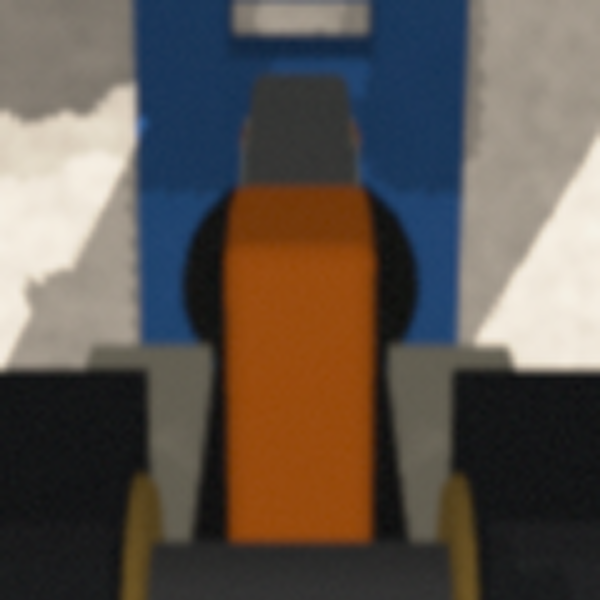

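View pics/w1c.png

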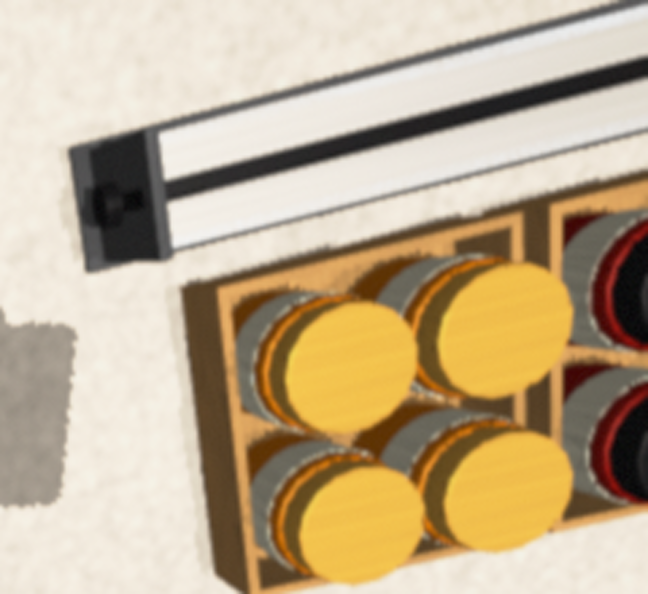

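Run:
```python
from h import *
np.set_printoptions(precision=4,suppress=True)
v=np.load('w4.npy',allow_pickle=True).item()
inv=np.linalg.inv(v['T'])
for r in (217,219,220):
    X=atz(v,(320,r),v['T'][2,3]+.024); print(r,inv@np.append(X,1))
for dz in (.05,.055,.061):
    X=atz(v,(320,227),v['T'][2,3]-dz); print(dz,inv@np.append(X,1), np.linalg.norm(atz(v,(296.6,227),v['T'][2,3]-dz)-atz(v,(343.6,227),v['T'][2,3]-dz)))
# slot in w1,w2,w4
v=np.load('w1.npy',allow_pickle=True).item()
a=(400+165/2.7,190/2.7);b=(400+640/2.7,68/2.7)
for z in (.038,.048,.058):
    A,B=atz(v,a,z),atz(v,b,z); print(z,A,B,np.degrees(np.arctan2((A-B)[0],-(A-B)[1]))) 
# lids centres
for q in [(352,365),(505,330),(360,525),(508,490)]:
    print(atz(v,(400+q[0]/2.7,q[1]/2.7),.065))
```

```text
217 [ 0.0355 -0.0001 -0.024   1.    ]
219 [ 0.0347 -0.0001 -0.024   1.    ]
220 [ 0.0343 -0.0001 -0.024   1.    ]
0.05 [ 0.0025 -0.      0.05    1.    ] 0.028877376960757973
0.055 [ 0.0005 -0.      0.055   1.    ] 0.029626791047919435
0.061 [-0.0018 -0.      0.061   1.    ] 0.03052608795251311
0.038 [0.5847 0.1368 0.038 ] [ 0.5787 -0.0296  0.038 ] 177.94503030785137
0.048 [0.5851 0.1408 0.048 ] [ 0.5793 -0.0208  0.048 ] 177.94503030785137
0.058 [0.5855 0.1448 0.058 ] [ 0.5799 -0.012   0.058 ] 177.94503030785134
[0.51   0.0932 0.065 ]
[0.5075 0.0406 0.065 ]
[0.4498 0.0963 0.065 ]
[0.4483 0.0426 0.065 ]
```

```bash
python3 -m handwheel '[[[0,0,0,-0.0645,1],[0,0,0,-0.0645,1],[0,0,0,-0.0645,1],[0,0,0,-0.0645,1],[0.001,0.0066,0,0,1],[0.003,0.02,0,0,1],[0.004,0.025,0,0,1],[0.004,0.025,0,0,1],[0.004,0.025,0,0,1],[0.004,0.025,0,0,1],[0.004,0.025,0,0,1],[0.003,0.025,0,0,1],[0.003,0.02,0.01,0,1],[0.001,0.015,0.015,0,1],[0.001,0.01,0.015,0,1],[0,0,0.01,0,1],[0,0,0.01,0,1],[0,0,0,0,1],[0,0,0,0,1]]]'
python3 c.py w5 rail_base tray_honey ticket_foot
python3 - <<'E'
import cv2
a=cv2.imread('pics/w5.png')
cv2.imwrite('pics/w5c.png',cv2.resize(a[130:330,200:440],None,fx=3,fy=3,interpolation=cv2.INTER_CUBIC))
E
```

```text
clock: 10.13
tool_pos: [0.5831, 0.0643, 0.1642]
orientation: [180.0, 0.0, -2.1]
force: [-0.5, 0.1, 0.1]
opening: 0.0098
[0.5835 0.0645 0.1649] [179.9911  -0.0206  -2.0226] [ 25.3938  15.932  -16.906    0.0207 -57.1478  62.5724] [ 0.7381  0.0799 -0.6187] 0.009794282727969153 10.1833
rail_base [448.3 191.1] 0.71
rail_base [408.4  21.1] 0.53
ticket_foot [319.2 222.2] 0.76
```

View pics/w5.png

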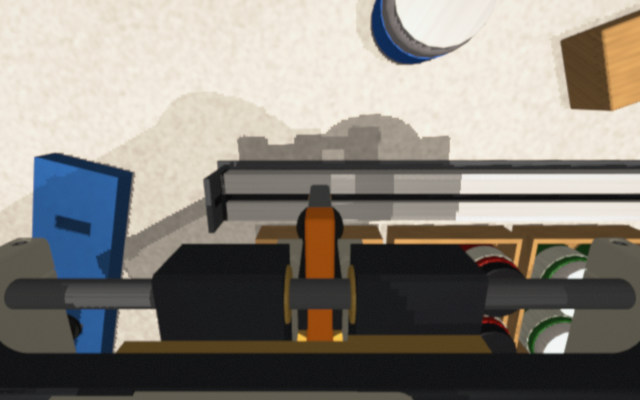

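View pics/w5c.png

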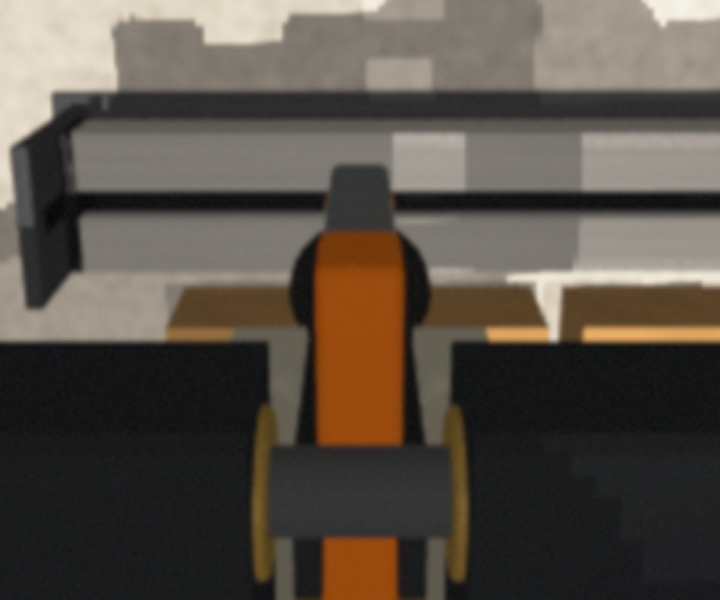

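```bash
cat > e.py <<'E'
from h import *
import sys
np.set_printoptions(precision=4,suppress=True)
v=np.load(sys.argv[1]+'.npy',allow_pickle=True).item(); inv=np.linalg.inv(v['T'])
r0,r1,r2=[float(x) for x in sys.argv[2:5]]; c=float(sys.argv[5])
for z in np.arange(.034,.064,.004):
    P=[(inv@np.append(atz(v,(c,r),z),1))[0] for r in (r0,r1,r2)]
    print(round(z,3),np.array(P),'width',P[0]-P[2],'mid',(P[0]+P[2])/2)
E
python3 - <<'E'
import cv2,numpy as np
a=cv2.imread('pics/w5.png',0).astype(float)
for s in ((238,255),(270,290),(400,430),(500,540)):
    p=a[150:235,s[0]:s[1]].mean(1); print(s,[f'{150+i}:{int(x)}' for i,x in enumerate(p) if i%1==0 and (i<25 or 38<i<58 or i>60)])
E
```

```text
(238, 255) ['150:128', '151:129', '152:129', '153:130', '154:129', '155:129', '156:128', '157:128', '158:125', '159:114', '160:86', '161:55', '162:44', '163:44', '164:43', '165:44', '166:44', '167:42', '168:44', '169:58', '170:77', '171:88', '172:91', '173:94', '174:104', '189:119', '190:119', '191:121', '192:116', '193:91', '194:50', '195:22', '196:18', '197:18', '198:18', '199:29', '200:53', '201:79', '202:97', '203:110', '204:116', '205:118', '206:119', '207:120', '211:118', '212:119', '213:121', '214:120', '215:119', '216:118', '217:118', '218:119', '219:122', '220:131', '221:144', '222:151', '223:151', '224:151', '225:150', '226:150', '227:151', '228:152', '229:153', '230:152', '231:151', '232:151', '233:153', '234:154']
(270, 290) ['150:121', '151:120', '152:119', '153:119', '154:119', '155:121', '156:122', '157:123', '158:122', '159:112', '160:84', '161:54', '162:44', '163:43', '164:44', '165:44', '166:45', '167:44', '168:44', '169:56', '170:77', '171:88', '172:91', '173:94', '174:105', '189:119', '190:120', '191:121', '192:116', '193:90', '194:48', '195:21', '196:18', '197:17
[... 1124 characters left out ...]
, '152:233', '153:233', '154:232', '155:232', '156:232', '157:231', '158:226', '159:194', '160:132', '161:95', '162:91', '163:88', '164:78', '165:64', '166:52', '167:45', '168:46', '169:65', '170:81', '171:88', '172:94', '173:130', '174:197', '189:229', '190:230', '191:231', '192:221', '193:169', '194:87', '195:33', '196:22', '197:17', '198:16', '199:32', '200:65', '201:111', '202:175', '203:219', '204:229', '205:230', '206:229', '207:228', '211:230', '212:230', '213:230', '214:230', '215:231', '216:235', '217:238', '218:240', '219:241', '220:240', '221:235', '222:231', '223:213', '224:172', '225:129', '226:104', '227:95', '228:88', '229:82', '230:76', '231:71', '232:68', '233:67', '234:67']
```

```bash
python3 e.py w5 173.6 197.6 219.8 415; echo; python3 e.py w5 193.2 197.6 201.8 415; echo; python3 e.py w5 173.6 197.6 219.8 280
```

```text
0.034 [ 0.0177 -0.0029 -0.0229] width 0.04063186752674164 mid -0.0025688743483822662
0.038 [ 0.0186 -0.0018 -0.0214] width 0.04003379179456357 mid -0.0013893383160601958
0.042 [ 0.0195 -0.0006 -0.0199] width 0.039435716062385495 mid -0.00020980228373823628
0.046 [ 0.0204  0.0006 -0.0184] width 0.0388376403302072 mid 0.0009697337485837232
0.05 [ 0.0213  0.0018 -0.017 ] width 0.03823956459802924 mid 0.002149269780905627
0.054 [ 0.0221  0.003  -0.0155] width 0.03764148886585095 mid 0.0033288058132278087
0.058 [ 0.023   0.0042 -0.014 ] width 0.037043413133672765 mid 0.004508341845549713
0.062 [ 0.0239  0.0054 -0.0125] width 0.036445337401494804 mid 0.005687877877871728

0.034 [ 0.0009 -0.0029 -0.0067] width 0.00757121674743888 mid -0.002867957211712624
0.038 [ 0.002  -0.0018 -0.0054] width 0.007459773162013628 mid -0.0016840188662959887
0.042 [ 0.0032 -0.0006 -0.0042] width 0.007348329576588375 mid -0.0005000805208795756
0.046 [ 0.0043  0.0006 -0.0029] width 0.007236885991163122 mid 0.0006838578245369487
0.05 [ 0.0054  0.0018 -0.0017] width 0.00712544240573787 mid 0.0018677961699534729
0
[... 217 characters left out ...]
115 mid 0.0054196112062031565

0.034 [ 0.0177 -0.003  -0.0229] width 0.040619886975393094 mid -0.0025994037799831338
0.038 [ 0.0186 -0.0018 -0.0214] width 0.040021987589453856 mid -0.0014194183734809185
0.042 [ 0.0195 -0.0006 -0.02  ] width 0.03942408820351484 mid -0.00023943296697892524
0.046 [ 0.0204  0.0006 -0.0185] width 0.0388261888175756 mid 0.00094055243952329
0.05 [ 0.0212  0.0018 -0.017 ] width 0.038228289431636475 mid 0.00212053784602545
0.054 [ 0.0221  0.003  -0.0155] width 0.037630390045697126 mid 0.0033005232525276096
0.058 [ 0.023   0.0041 -0.014 ] width 0.037032490659758 mid 0.004480508659029658
0.062 [ 0.0239  0.0053 -0.0126] width 0.03643459127381887 mid 0.005660494065531929
```

```bash
python3 -m handwheel '[[[-0.001,0,0.006,0,1],[0,0,0.012,0,1],[0,0,0.008,0,1],[0,0,0.004,0,1],[0,0,0,0,1],[0,0,0,0,1]]]'
python3 c.py w6 ticket_foot
python3 - <<'E'
import cv2,numpy as np
i=cv2.imread('pics/w6.png');a=cv2.imread('pics/w6.png',0).astype(float)
cv2.imwrite('pics/w6c.png',cv2.resize(i[130:330,200:440],None,fx=3,fy=3,interpolation=cv2.INTER_CUBIC))
for s in ((265,290),(400,430),(500,540)):
    p=a[150:243,s[0]:s[1]].mean(1); print(s,[f'{150+i}:{int(x)}' for i,x in enumerate(p)])
E
```

```text
clock: 10.83
tool_pos: [0.5822, 0.064, 0.1345]
orientation: [180.0, 0.0, -2.0]
force: [-0.1, -0.3, -0.9]
opening: 0.0099
[0.5824 0.064  0.1348] [179.9965  -0.0186  -2.0416] [ 25.3882  17.5524 -19.0711   0.0146 -53.3616  62.5615] [-0.1142  0.3358 -0.67  ] 0.009858432227093386 10.8833
ticket_foot [321.5 223.2] 0.84
(265, 290) ['150:175', '151:137', '152:123', '153:122', '154:121', '155:121', '156:121', '157:120', '158:120', '159:120', '160:121', '161:123', '162:124', '163:125', '164:119', '165:96', '166:63', '167:45', '168:44', '169:44', '170:44', '171:44', '172:44', '173:44', '174:42', '175:42', '176:61', '177:81', '178:89', '179:91', '180:91', '181:95', '182:106', '183:116', '184:119', '185:119', '186:120', '187:121', '188:121', '189:122', '190:121', '191:120', '192:120', '193:122', '194:122', '195:121', '196:121', '197:120', '198:119', '199:119', '200:120', '201:122', '202:115', '203:88', '204:45', '205:19', '206:17', '207:17', '208:17', '209:20', '210:40', '211:68', '212:88', '213:102', '214:112', '215:116', '216:117', '217:119', '218:120', '219:120', '220:120', '221:120', '222:119
[... 1530 characters left out ...]
 '178:88', '179:88', '180:96', '181:135', '182:199', '183:231', '184:237', '185:239', '186:241', '187:236', '188:229', '189:227', '190:228', '191:230', '192:230', '193:230', '194:229', '195:229', '196:229', '197:228', '198:228', '199:228', '200:230', '201:229', '202:213', '203:152', '204:75', '205:26', '206:18', '207:16', '208:15', '209:23', '210:46', '211:73', '212:117', '213:183', '214:222', '215:228', '216:229', '217:228', '218:227', '219:226', '220:227', '221:228', '222:229', '223:230', '224:229', '225:229', '226:228', '227:229', '228:234', '229:238', '230:238', '231:237', '232:237', '233:233', '234:221', '235:201', '236:162', '237:120', '238:100', '239:93', '240:87', '241:81', '242:76']
```

View pics/w6c.png

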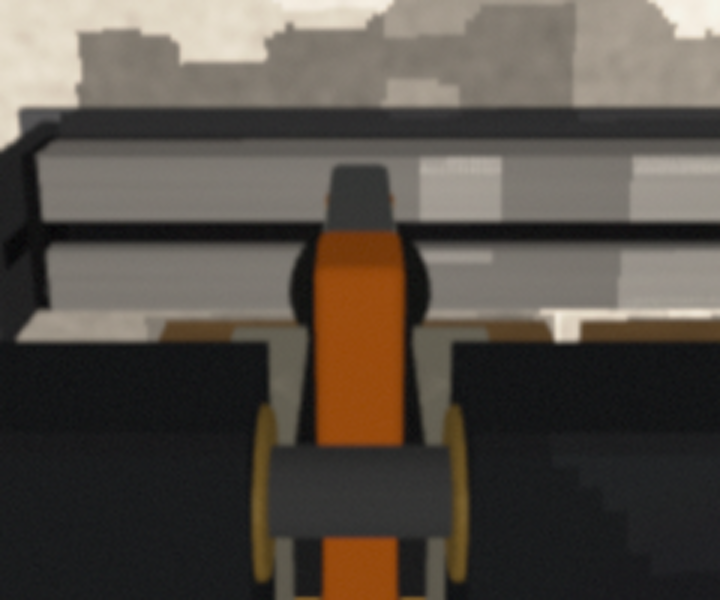

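```bash
python3 e.py w6 181.6 207.9 232.4 415;python3 - <<'E'
from h import *
np.set_printoptions(precision=4,suppress=True)
A,B=[np.load(n+'.npy',allow_pickle=True).item() for n in('w5','w6')]
for r in ((193.3,203.0),(201.8,212.8),(197.6,207.9),(173.6,181.6),(219.8,232.4)):
    print(tri([(A,(320,r[0])),(B,(320,r[1]))])[0])
D=np.load('w1.npy',allow_pickle=True).item()
# intersect slot from w1 with plane: use w1 slot line & w5 point
for z in (.036,.04,.044,.048,.052):
    a=atz(D,(400+165/2.7,190/2.7),z);b=atz(D,(400+640/2.7,68/2.7),z)
    xs=a[0]+(b[0]-a[0])*(0.064-a[1])/(b[1]-a[1]); print(z,'w1',xs,'w5',atz(A,(320,197.6),z)[0],'w6',atz(B,(320,207.9),z)[0])
E
```

```text
0.034 [ 0.0184 -0.0021 -0.0221] width 0.04051608530093276 mid -0.0018178078643981133
0.038 [ 0.0194 -0.0008 -0.0204] width 0.03984636010922904 mid -0.0005046977875409753
0.042 [ 0.0204  0.0006 -0.0188] width 0.0391766349175251 mid 0.0008084122893162737
0.046 [ 0.0214  0.0019 -0.0171] width 0.0385069097258216 mid 0.0021215223661733007
0.05 [ 0.0224  0.0032 -0.0155] width 0.03783718453411744 mid 0.0034346324430304387
0.054 [ 0.0233  0.0045 -0.0138] width 0.03716745934241361 mid 0.004747742519887632
0.058 [ 0.0243  0.0058 -0.0122] width 0.036497734150710004 mid 0.006060852596744715
0.062 [ 0.0253  0.0071 -0.0105] width 0.035828008959006064 mid 0.007373962673601964
[0.5851 0.0634 0.0369]
[0.5806 0.0636 0.0461]
[0.5824 0.0635 0.0405]
[0.6047 0.0628 0.0498]
[0.563  0.0642 0.0405]
0.036 w1 0.5820534856774714 w5 0.5811257636333524 w6 0.5809644716646062
0.04 w1 0.5821497404907446 w5 0.5823092487901887 w6 0.5822809035993188
0.044 w1 0.582245995304018 w5 0.5834927339470252 w6 0.5835973355340315
0.048 w1 0.5823422501172912 w5 0.5846762191038616 w6 0.5849137674687441
0.052 w1 0.5824385049305645 w5 0.5858597042606979 w6 0.5862301994034568
```

```bash
python3 -m handwheel '[[[0,0,0.006,0,1],[0,0,0.006,0,1],[0,0,0.004,0,1],[0,0,0.002,0,1],[0,0,0.001,0,1],[0,0,0,0,1]]]'; python3 -m handwheel '[[[0,0,0.001,0,1],[0,0,0.001,0,1],[0,0,0.001,0,1],[0,0,0.001,0,1],[0,0,0.001,0,1],[0,0,0,0,1]]]'
```

```text
clock: 11.43
tool_pos: [0.582, 0.0639, 0.1152]
orientation: [180.0, 0.0, -2.0]
force: [0.4, -0.4, -0.7]
opening: 0.0094
clock: 11.93
tool_pos: [0.582, 0.0639, 0.1104]
orientation: [180.0, 0.0, -2.1]
force: [0.8, -0.4, -0.3]
opening: 0.0102
```

```bash
python3 -m handwheel '[[[0,0,0.001,0,1],[0,0,0.001,0,1],[0,0,0,0,1]]]'; python3 -m handwheel '[[[0,0,0.001,0,1],[0,0,0.001,0,1],[0,0,0,0,1]]]';  python3 -m handwheel '[[[0,0,0.001,0,1],[0,0,0.001,0,1],[0,0,0,0,1]]]'
```

```text
clock: 12.18
tool_pos: [0.582, 0.0639, 0.1083]
orientation: [180.0, 0.0, -2.1]
force: [0.2, -0.3, -0.6]
opening: 0.0097
clock: 12.43
tool_pos: [0.582, 0.0639, 0.1063]
orientation: [180.0, 0.0, -2.1]
force: [1.3, -0.5, -0.8]
opening: 0.0097
clock: 12.68
tool_pos: [0.582, 0.0639, 0.1043]
orientation: [180.0, 0.0, -2.1]
force: [0.0, 0.1, -1.4]
opening: 0.0097
```

```bash
for i in 1; do python3 -m handwheel '[[[0,0,0.001,0,1],[0,0,0.001,0,1],[0,0,0,0,1]]]'; done; python3 -m handwheel '[[[0,0,0.001,0,1],[0,0,0,0,1]]]'; python3 c.py w7 ticket_foot
```

```text
clock: 12.93
tool_pos: [0.582, 0.0639, 0.1023]
orientation: [180.0, 0.0, -2.1]
force: [-0.4, -0.0, -0.7]
opening: 0.0097
clock: 13.1
tool_pos: [0.5821, 0.0639, 0.1014]
orientation: [180.0, 0.0, -2.1]
force: [0.2, -0.5, -0.8]
opening: 0.0097
[0.5821 0.0639 0.1015] [179.9959   0.0079  -2.0509] [ 25.3859  19.6548 -21.131   -0.0001 -49.2231  62.5633] [-0.2884 -0.6989  0.1306] 0.00962765937257759 13.15
ticket_foot [319.9 222.7] 0.59
```

View pics/w7.png

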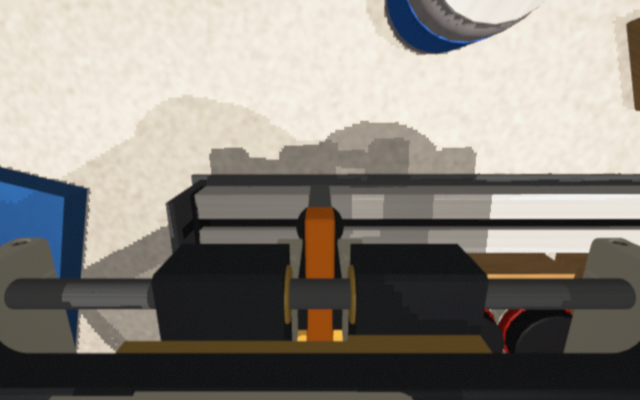

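The collar is about to meet the rail and the slot (row ~222) runs through the collar's middle. The foot is below the minimum possible rail top with no contact force, so it has entered the slot.

```bash
python3 -m handwheel '[[[0,0,0.001,0,1],[0,0,0,0,1]]]'; python3 -m handwheel '[[[0,0,0.001,0,1],[0,0,0,0,1]]]'; python3 -m handwheel '[[[0,0,0.001,0,1],[0,0,0,0,1]]]';python3 -m handwheel '[[[0,0,0.0005,0,1],[0,0,0,0,1]]]'
```

```text
clock: 13.37
tool_pos: [0.5821, 0.0639, 0.1004]
orientation: [180.0, 0.0, -2.1]
force: [0.4, 0.2, -1.7]
opening: 0.0096
clock: 13.53
tool_pos: [0.582, 0.0639, 0.0994]
orientation: [180.0, 0.0, -2.1]
force: [-0.6, 0.0, -0.4]
opening: 0.0096
clock: 13.7
tool_pos: [0.5821, 0.0639, 0.0988]
orientation: [180.0, -0.0, -2.0]
force: [-1.4, -0.7, 4.6]
opening: 0.0101
clock: 13.87
tool_pos: [0.5822, 0.064, 0.0983]
orientation: [-180.0, -0.0, -2.0]
force: [-1.6, 0.3, 4.2]
opening: 0.01
```

```bash
python3 -m handwheel '[[[0,0,0.0005,0,1],[0,0,0.0005,0,1],[0,0,0,0,1]]]'; python3 -m handwheel '[[[0,0,0.0005,0,1],[0,0,0.0005,0,1],[0,0,0,0,1]]]';  python3 -m handwheel '[[[0,0,0.0005,0,1],[0,0,0,0,1],[0,0,0,0,1]]]'
cat > f.py <<'E'
from h import *
np.set_printoptions(precision=3,suppress=True)
F=[]
for i in range(6):
    o=state(); F.append(np.r_[o['force'],o['moment']]); 
    vision.snapshot('side') if i<5 else 0
print(o['tool_pos'],o['orientation'],o['opening'],np.mean(F,0),np.std(F,0)[:3])
E
python3 f.py
```

```text
clock: 14.12
tool_pos: [0.5822, 0.0639, 0.0973]
orientation: [180.0, -0.0, -2.0]
force: [-3.1, 0.4, 6.3]
opening: 0.0095
clock: 14.37
tool_pos: [0.5822, 0.064, 0.0964]
orientation: [-180.0, -0.0, -2.0]
force: [-3.6, -0.3, 7.0]
opening: 0.0099
clock: 14.62
tool_pos: [0.5822, 0.0639, 0.096]
orientation: [180.0, -0.0, -2.0]
force: [-3.0, 0.6, 7.2]
opening: 0.0096
[0.582 0.064 0.096] [179.998  -0.015  -2.043] 0.010186420162641069 [-3.124 -0.014  7.375  0.039  1.287 -0.001] [0.573 0.386 0.239]
```

```bash
python3 -m handwheel '[[[-0.0005,0,0,0,1],[0,0,0,0,1]]]'; python3 f.py;  python3 -m handwheel '[[[-0.0005,0,0,0,1],[0,0,0,0,1]]]'; python3 f.py
```

```text
clock: 15.03
tool_pos: [0.5821, 0.064, 0.0962]
orientation: [-180.0, -0.1, -2.0]
force: [-2.1, -0.2, 6.6]
opening: 0.0099
[0.582 0.064 0.096] [-179.995   -0.065   -2.034] 0.009841891666165923 [-2.124 -0.47   6.88  -0.238  0.815 -0.01 ] [0.281 0.455 0.501]
clock: 15.45
tool_pos: [0.582, 0.064, 0.0964]
orientation: [-180.0, -0.1, -2.0]
force: [-1.3, -0.9, 7.1]
opening: 0.0098
[0.582 0.064 0.096] [-179.994   -0.103   -2.027] 0.010008951489400746 [-0.956 -1.037  6.702 -0.484  0.369 -0.021] [0.364 0.439 0.612]
```

```bash
python3 -m handwheel '[[[-0.0004,0,0.0005,0,1],[0,0,0.0005,0,1],[0,0,0.0003,0,1],[0,0,0,0,1]]]'; python3 f.py
```

```text
clock: 16.03
tool_pos: [0.582, 0.064, 0.0953]
orientation: [-180.0, -0.1, -2.0]
force: [-0.3, -1.5, 8.6]
opening: 0.0099
[0.582 0.064 0.095] [-179.99    -0.142   -2.017] 0.009711146908291994 [-0.359 -1.434  8.639 -0.656  0.224  0.012] [0.557 0.279 0.558]
```

```bash
python3 -m handwheel '[[[0,0,0.0004,0.05,1],[0,0,0,0.08,1],[0,0,0,0.08,1],[0,0,0,0.05,1],[0,0,0,0,1]]]'; python3 f.py
```

```text
clock: 16.7
tool_pos: [0.5822, 0.0643, 0.0951]
orientation: [-179.9, -0.2, -17.1]
force: [-1.1, -1.3, 7.5]
opening: 0.0098
[0.582 0.064 0.095] [-179.924   -0.16   -16.914] 0.009781557684186579 [-0.66  -0.535  8.666 -0.237  0.198 -0.059] [0.556 0.361 0.636]
```

```bash
python3 -m handwheel '[[[0,0,0,0.08,1],[0,0,0,0.09,1],[0,0,0,0.09,1],[0,0,0,0.09,1],[0,0,0,0.08,1],[0,0,0,0,1]]]'; python3 f.py
```

```text
clock: 17.45
tool_pos: [0.5824, 0.0644, 0.0951]
orientation: [-179.8, -0.1, -41.8]
force: [0.7, -0.2, 8.3]
opening: 0.01
[0.582 0.064 0.095] [-179.843   -0.119  -41.549] 0.009854245594025021 [-0.039 -0.256  8.636 -0.064  0.096 -0.06 ] [0.656 0.371 0.382]
```

```bash
python3 -m handwheel '[[[0,0,0,0.08,1],[0,0,0,0.09,1],[0,0,0,0.09,1],[0,0,0,0.09,1],[0,0,0,0.08,1],[0,0,0,0,1]]]'; python3 f.py;python3 -m handwheel '[[[0,0,0,0.08,1],[0,0,0,0.09,1],[0,0,0,0.09,1],[0,0,0,0.09,1],[0,0,0,0.05,1],[0,0,0,0,1]]]'; python3 f.py
```

```text
clock: 18.2
tool_pos: [0.5824, 0.0644, 0.0952]
orientation: [-179.8, -0.0, -66.5]
force: [-0.7, -0.1, 8.0]
opening: 0.01
[0.582 0.064 0.095] [-179.806   -0.045  -66.184] 0.010063902356747692 [-0.072 -0.244  8.154  0.013  0.043 -0.042] [0.434 0.331 0.371]
clock: 18.95
tool_pos: [0.5824, 0.0644, 0.0952]
orientation: [-179.8, 0.0, -89.3]
force: [-0.2, 0.8, 8.5]
opening: 0.0101
[0.582 0.064 0.095] [-179.802    0.036  -89.105] 0.009900129057516305 [-0.222 -0.154  8.16  -0.001  0.017 -0.047] [0.468 0.605 0.66 ]
```

```bash
python3 -m handwheel '[[[0,0,0,0.05,1],[0,0,0,0,1],[0,0,0,0,1]]]'; python3 f.py; python3 c.py w8 ticket_mid
```

```text
clock: 19.45
tool_pos: [0.5824, 0.0644, 0.0952]
orientation: [-179.8, 0.0, -92.0]
force: [0.1, -0.2, 7.9]
opening: 0.0104
[0.582 0.064 0.095] [-179.808    0.044  -91.968] 0.009820817495563986 [-0.044  0.108  8.347  0.018  0.014 -0.046] [0.751 0.578 0.552]
[0.5824 0.0644 0.0951] [-179.8053    0.044   -91.9662] [ 25.4491  20.0014 -21.6493   0.068  -48.1562 -27.4607] [-0.819  -0.1043  8.2557] 0.009741377608058065 19.75
ticket_mid [318.  267.6] 0.96
```

View pics/w8.png

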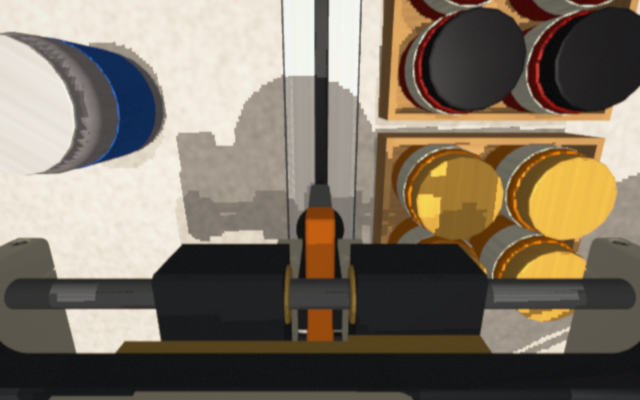

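Run:
```python
from h import *
np.set_printoptions(precision=4,suppress=True)
v=np.load('w8.npy',allow_pickle=True).item(); g=cv2.cvtColor(v['color'],cv2.COLOR_RGB2GRAY).astype(float)
inv=np.linalg.inv(v['T'])
def edges(r):
    p=g[r-1:r+2].mean(0); d=np.diff(p)
    L=300+np.argmin(d[300:322])+.5; Rr=312+np.argmax(d[312:335])+.5
    return L,Rr
P=[]
for r in range(5,175,10):
    L,Rr=edges(r); P.append((r,L,Rr))
P=np.array(P); print(P[::3])
for k in (1,2):
    X=np.array([inv@np.append(atz(v,(q[k],q[0]),.038),1) for q in P]); f=np.polyfit(X[:,0],X[:,1],1); print('angle dev from tool x',np.degrees(np.arctan(f[0])),'y at 0',f[1])
```

```text
[[  5.  313.5 328.5]
 [ 35.  313.5 328.5]
 [ 65.  314.5 328.5]
 [ 95.  314.5 327.5]
 [125.  314.5 327.5]
 [155.  314.5 327.5]]
angle dev from tool x -0.2641211901642553 y at 0 -0.0026926710038485003
angle dev from tool x 0.017771790289390584 y at 0 0.004604847276563348
```

```bash
python3 -m handwheel '[[[0,0,-0.0005,0,1],[0,0,-0.0004,0,1],[0,0,0,0,1],[0,0,0,0,1]]]'; python3 f.py
```

```text
clock: 20.13
tool_pos: [0.5824, 0.0644, 0.0959]
orientation: [-179.8, 0.0, -92.0]
force: [-0.1, -1.3, 7.2]
opening: 0.0102
[0.582 0.064 0.096] [-179.806    0.046  -91.973] 0.009656515440558367 [ 0.309 -0.414  7.309  0.013 -0.156 -0.049] [0.461 0.426 0.395]
```

```bash
python3 -m handwheel '[[[0,0,-0.0003,0,1],[0,0,0,0,1],[0,0,0,0,1]]]'; python3 f.py
```

```text
clock: 20.63
tool_pos: [0.5824, 0.0644, 0.0962]
orientation: [-179.8, 0.0, -92.0]
force: [0.3, -0.1, 7.3]
opening: 0.0099
[0.582 0.064 0.096] [-179.809    0.044  -91.968] 0.010030984805288122 [ 0.784 -0.016  7.094 -0.008 -0.192 -0.028] [0.492 0.512 0.234]
```

```bash
python3 -m handwheel '[[[0,0,-0.0004,0,1],[0,0,0,0,1],[0,0,0,0,1]]]'; python3 f.py
```

```text
clock: 21.13
tool_pos: [0.5823, 0.0644, 0.0963]
orientation: [-179.8, 0.0, -92.0]
force: [2.9, -0.1, 5.8]
opening: 0.01
[0.582 0.064 0.096] [-179.821    0.046  -91.977] 0.009760620799273678 [ 2.566 -0.653  5.619 -0.076 -1.114 -0.026] [0.432 0.514 0.549]
```

The upward movement stalls and the force drops off, so the toggle is seated under the lips. Releasing now.

```bash
python3 -m handwheel '[[[0,0,0,0,0.95],[0,0,0,0,0.85],[0,0,0,0,0.75],[0,0,0,0,0.65],[0,0,0,0,0.6],[0,0,0,0,0.6],[0,0,0,0,0.6],[0,0,0,0,0.6],[0,0,0,0,0.6],[0,0,0,0,0.6]]]'; python3 f.py; python3 c.py w9 ticket_mid
python3 - <<'E'
from h import *
for n in ('scene','side'):
    p=snap(n); save(p,n+'3.png')
    im=cv2.imread(f'pics/{n}3.png'); x,y=(335,180) if n=='scene' else (300,180)
    cv2.imwrite(f'pics/{n}3c.png',cv2.resize(im[y-60:y+60,x-80:x+80],None,fx=5,fy=5))
E
```

```text
clock: 22.22
tool_pos: [0.5807, 0.064, 0.0954]
orientation: [180.0, -0.0, -92.0]
force: [0.0, 0.3, -0.2]
opening: 0.035
[0.581 0.064 0.095] [179.999   0.001 -92.005] 0.035180503644652465 [-0.071  0.265 -0.27   0.084 -0.029 -0.006] [0.239 0.415 0.395]
[0.5808 0.064  0.0955] [-179.9986    0.0023  -92.0071] [ 25.4546  19.9444 -21.6555  -0.0019 -48.3978 -27.4604] [ 0.2555 -0.5184  0.6173] 0.03507763475093033 22.5167
ticket_mid [314.1 270.4] 0.81
```

View pics/w9.png

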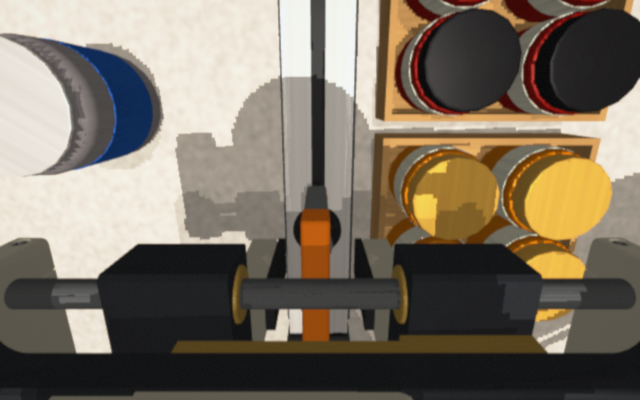

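View pics/side3c.png

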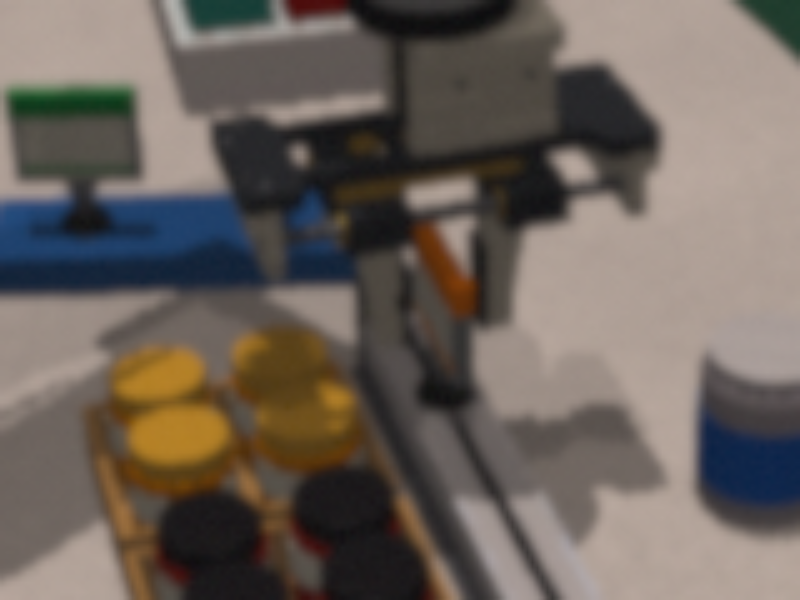

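View pics/scene3c.png

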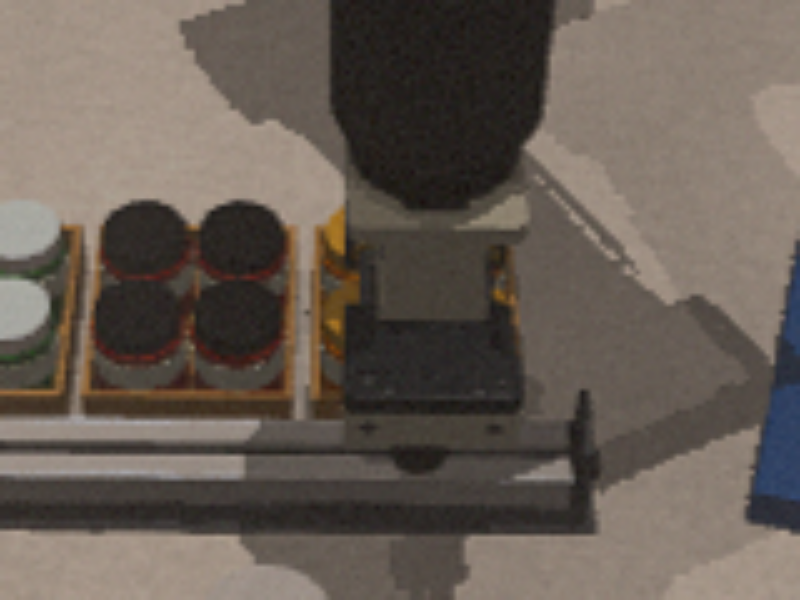

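Released; the panel stands upright with its stripe at (316,208–340). The collar is on the slot and the fingers are clear. Now retreating straight up.

```bash
python3 -m handwheel '[[[0,0,-0.005,0,0.6],[0,0,-0.01,0,0.6],[0,0,-0.015,0,0.6],[0,0,-0.02,0,0.6],[0,0,-0.025,0,0.6],[0,0,-0.025,0,0.6],[0,0,-0.025,0,0.6],[0,0,-0.015,0,0.6],[-0.02,0,0,0,0.6],[-0.03,0,0,0,0.6],[-0.02,0,0,0,0.6],[0,0,0,0,0.6],[0,0,0,0,0.6],[0,0,0,0,0.6]]]'; python3 c.py w10 ticket_mid ticket_foot tray_honey rail_base
python3 - <<'E'
from h import *
for n in ('scene','side'):
    p=snap(n); save(p,n+'4.png')
    im=cv2.imread(f'pics/{n}4.png'); x,y=(335,180) if n=='scene' else (300,180)
    cv2.imwrite(f'pics/{n}4c.png',cv2.resize(im[y-60:y+60,x-80:x+80],None,fx=5,fy=5))
E
```

```text
clock: 23.83
tool_pos: [0.5831, 0.1339, 0.2361]
orientation: [-180.0, 0.0, -92.0]
force: [-1.2, 0.1, 0.6]
opening: 0.0348
[0.5831 0.1335 0.236 ] [-179.9803    0.0076  -92.0119] [ 31.6016  13.6531 -10.0506   0.005  -66.2757 -33.6155] [ 0.1318 -0.1944 -0.7775] 0.03495400955272068 23.8833
ticket_foot [317.9 105. ] 0.79
tray_honey [412.5 106.6] 0.78
```

View pics/w10.png

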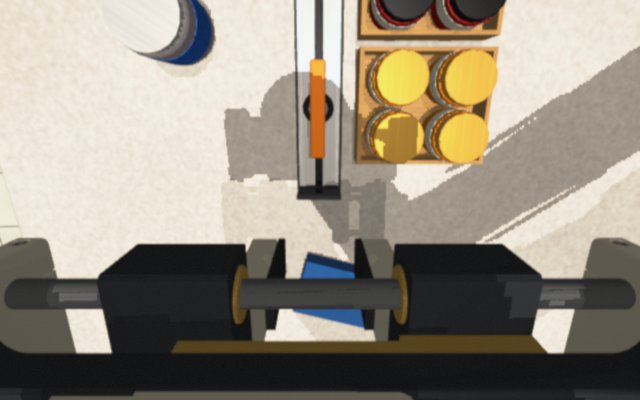

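View pics/side4c.png

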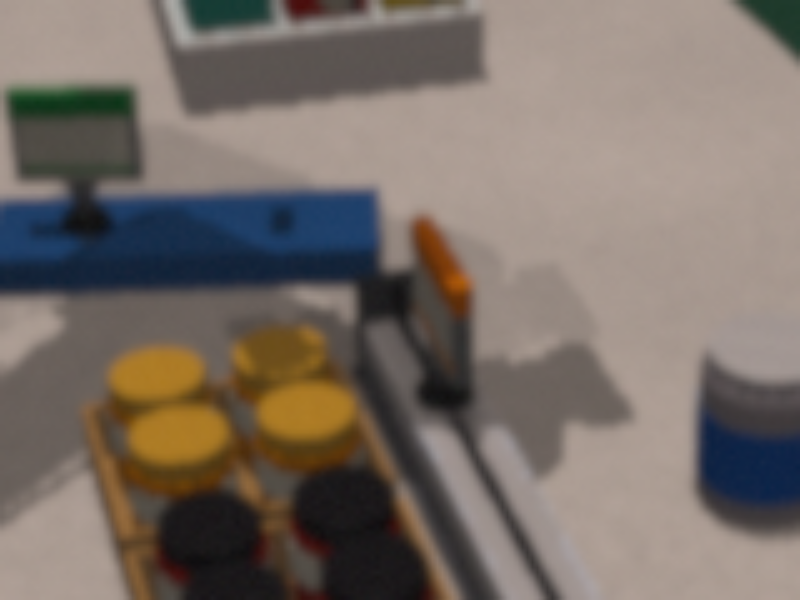

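View pics/scene4c.png

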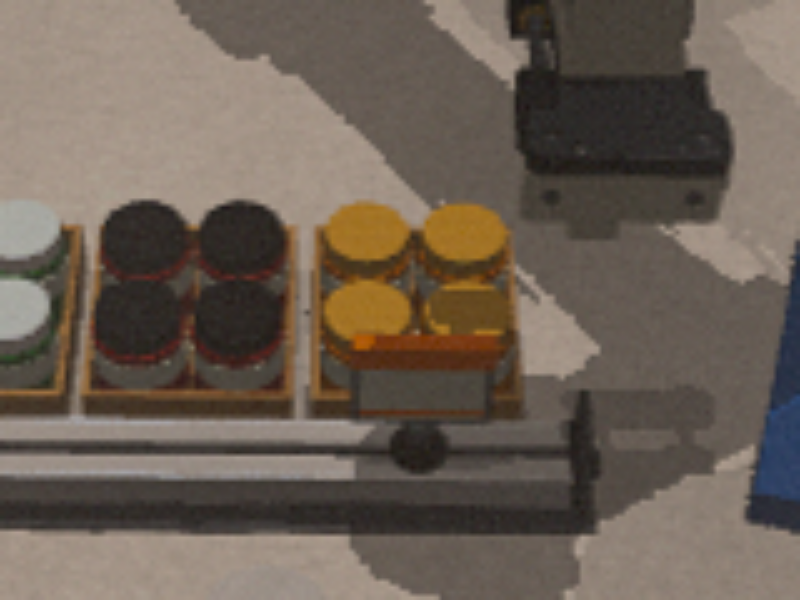

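Run:
```python
from h import *
np.set_printoptions(precision=4,suppress=True)
v=np.load('w10.npy',allow_pickle=True).item(); h=cv2.cvtColor(v['color'],cv2.COLOR_RGB2HSV)
m=((h[...,0]>4)&(h[...,0]<20)&(h[...,1]>170)&(h[...,2]>80)).astype(np.uint8); m[:,:290]=0;m[:,340:]=0;m[200:]=0
ys=np.nonzero(m.sum(1)>5)[0]; print(ys.min(),ys.max())
C=[(r,np.nonzero(m[r])[0].mean()) for r in range(ys.min()+19,ys.max()-3,4)]
X=np.array([atz(v,(c,r),.12) for r,c in C]); f=np.polyfit(X[:,1],X[:,0],1); print('panel dir yaw',-np.degrees(np.arctan(f[0])))
a=atz(v,(317,ys.min()-.5),.12);b=atz(v,(317,ys.max()+.5),.12);print(a,b,(a+b)/2,np.linalg.norm(a-b))
L=[atz(v,q,.065) for q in ((402,77),(471,77),(397,137),(464,138))]; print(np.array(L),np.mean(L,0))
t=np.mean(L,0)[:2]; c=((a+b)/2)[:2]; u=np.array([np.sin(np.radians(2.05)),np.cos(np.radians(2.05))])
print('along',(c-t)@u,'across',(c-t)@np.array([u[1],-u[0]]))
# slot line
g=cv2.cvtColor(v['color'],cv2.COLOR_RGB2GRAY).astype(float)
S=[]
for r in list(range(3,50,3)):
    p=g[r-1:r+2].mean(0);d=np.diff(p);S.append((r,(305+np.argmin(d[305:320])+316+np.argmax(d[316:332]))/2+.5))
S=np.array([atz(v,(c,r),.038) for r,c in S]); print('slot yaw',-np.degrees(np.arctan(np.polyfit(S[:,1],S[:,0],1)[0])),S.mean(0))
```

```text
59 158
panel dir yaw -2.092331944191844
[0.5814 0.0289 0.12  ] [0.584  0.1005 0.12  ] [0.5827 0.0647 0.12  ] 0.07172267162545075
[[0.5077 0.0406 0.065 ]
 [0.4473 0.0426 0.065 ]
 [0.5104 0.0926 0.065 ]
 [0.4487 0.0956 0.065 ]] [0.4785 0.0678 0.065 ]
along 0.0006013369459807463 across 0.10424284197602167
slot yaw -1.9779664871120435 [ 0.5794 -0.0076  0.038 ]
```

Panel yaw is −2.1° against −2.0° for the slot. The panel is within 1 mm of the tray's middle and 104 mm from the tray's centre line. The caddy, green holder, can and carton look undisturbed. Handing in.

```bash
python3 f.py
python3 - <<'E'
from h import *
for n in ('scene','side'):
    p=snap(n)
    for t in ('can','carton','spare_mid'):
        r=place_of(t,p); print(n,t,r[0]['xy'],r[0]['conf']) if r else print(n,t,None)
from plant import close_job
print(close_job())
E
```

```text
[0.583 0.134 0.235] [179.996  -0.002 -92.012] 0.035263160880259894 [-0.298  0.006 -0.249  0.058 -0.057  0.009] [0.234 0.712 0.351]
scene can [307.4, 261.6] 0.87
scene carton [234.8, 254.8] 0.72
scene spare_mid [427.6, 162.9] 0.6
side can [371.9, 219.9] 0.8
side carton [399.1, 266.0] 0.6
side spare_mid [233.7, 147.6] 0.61
the job is handed in; nothing more can be done
None
```

The orange ticket holder is locked in the slot rail in front of the middle of the honey tray, and I handed the job in at about 25 s of the 64 s allowed.

**How it went:**
- I took the holder from the caddy and passed its foot through the slot. The rail's top turned out to be about 38 mm above the counter.
- I pressed the sprung collar about 4 mm, with 8–9 N measured, and turned the holder a quarter turn; it met almost no resistance.
- When I eased up, the toggle stopped against the underside of the lips, so it had locked. I then let go and withdrew upwards.

**Last checks:**
- **Facing:** the ticket is square to the rail within about 0.2° (panel −2.1°, slot −2.0°).
- **Position:** it is within 1 mm of the middle of the tray along the rail and 104 mm from the tray's centre.
- **Upright and clear:** the holder stands upright by itself and the robot touches nothing.
- **Other objects:** the can, carton and green holder show within about 4 pixels of where they started, which is the networks' own scatter.

**What was off:**
- A side force of about 3 N built up while pressing. I shifted the command about 1.4 mm to relieve it, and the tool moved back about 1.6 mm when the grip opened.
- The vision estimate of the rail height (about 40 mm) was 2 mm above what touch gave.
- I did not read the collar joint directly. That it locked is judged from the force and height, and from the holder standing alone.

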